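# Sort the stray spool and adapter into their stock trays

### The arm

A 6-joint arm with a two-finger parallel gripper is mounted at the origin on a cart in front of the work surface, level with it; the furniture and walls round the work are solid. World frame = base frame: x ahead of the robot, y to its left, z up, the work surface at z = 0. Lengths are in mm, angles in degrees, forces in N, time in s.
With the tool pointing down it reaches from about 300 to 850 mm from the base axis. Payload 4.2 kg.
Tool frame: the origin (TCP) lies on the centre line of the jaws, within the pads' length; the fingertips stand 14 mm ahead of it and the grasp point (between the pads) lies 5 mm behind it; z points along the fingers, y is the direction in which the jaws open and shut (so a half turn about z gives the same grasp; the last joint's range is limited). The gripper opens to 91 mm and grips with 3 to 60 N. Pads are 32 mm wide; open, the fingers measure 118 mm over their backs; the gripper's body (76 mm by 178 mm) begins 60 mm behind the grasp point.
Start: joints at [-69.557, 18.312, 89.639, -0, 72.044, -1.146], TCP at [211.574, -534.679, 193.576] pointing down, gripper open.
Joint ranges: [-177.97, 177.97], [-48.28, 115.42], [12.27, 149.76], [-77.06, 257.06], [2.81, 150.46], [-146.56, 146.56]. Speed limits (degrees/s): [147.25, 147.25, 180, 180, 180, 180].

### API

Orientations are given as [roll, pitch, yaw] about the fixed x, y, z axes, in that order (R = Rz(yaw) Ry(pitch) Rx(roll)).
In Python, from workcell import env gives the robot as it stands.
- The arm moves only by the tool play_rows, never from a script. Its argument "increments" is a list of rows, each a list of 5 numbers: the shift along the world's x, y, z in mm, then the turn about the world's z in degrees, then the closure, from 0 (fully open) to 1 (shut). In form: [[x, y, z, yaw, fingers], ...]. A call has 1 to 20 rows; each row shifts and turns the commanded pose from where the row before left it; what a row does not reach is not made up. A row lasts 1/8 s, in which the tool goes at most 62.5 mm and 10.7 degrees, less where a joint would pass 70% of its speed; a pose out of reach is approached as far as the arm can. A call is refused whole if a number of a shift passes 62.5 or a number of a turn 10.7, either way. A call with a gripper value outside its range is refused whole. The fingers move at their own pace and stop on an object; "newtons" is the grip in N (left out, the last holds). Time passes only in rows, so rows that do not move let the fingers close. It gives the time, the measured TCP pose, the force and the opening at its end, in the units of the state.
- env.state(): the state, without advancing time (a new reading comes with each control period).
- env.grab_frame(name): name is "side" or "top"; returns the picture (400x640x3 uint8, red, green, blue); there is no depth.
- env.calibration(name): a dict with "fx", "fy", "cx", "cy" (pixels), "R" (3x3) and "t" (3): a world point X has camera coordinates R X + t. Camera axes: x right, y down, z forward; pixel columns grow to the right and rows downward; lengths in mm; the calibration is good to about 2 mm. A picture is of the moment at which its call begins. calibration takes no time and is no camera call.
- env.job_done(): hands the job in, once; it reports no verdict.
The state is a dict: "time_s": time; "qpos": joint angles; "qvel": joint speeds; "effort": joint torques, N m; "ee_pos": TCP position; "ee_rot": TCP orientation; "force": force on the tool from outside, world axes, zero at the start; "torque": the same for the moment, N m; "gripper_width": finger opening in mm.
Only numpy, scipy, OpenCV 4.12 (cv2) and the standard library are available. Lean on these libraries where they do the work, as an engineer would, in place of code of your own. Each camera call takes 0.05 s, during which the arm holds its last target.

### The job

Sort the two stray parts lying on the bench to the left of the vice: stand the small white solder spool upright on the floor of the tray that already holds the large solder spool, and lay the straight metal bayonet adapter on the floor of the other tray, the one that already holds the tee adapter. Let go of both.

Things in the scene. Friction and masses are not known exactly. Their poses are not given: they have to be found in the camera images.
- spool_center (a point): centre (half-way up) of the stray solder spool: small white flanged reel of grey wire, 44 mm in diameter, 31 mm high, 0.1 kg, upright on the bench; z is the reel's axis. Grasp it across the rim. A flat white lidded tin (39 mm wide, 18 mm high, no hole) near by is not wanted.
- adapter_center (a point): centre (half-way up) of the stray bayonet adapter: a straight silvery metal barrel, 34 mm long (its x axis), 14 mm wide (y) and 14 mm high, 0.03 kg, lying on the bench; the point is 7 mm above its underside. Take it across the barrel (fingers closing along its y). A black crocodile clip 62 mm long lies near by and is not wanted.
- spool_tray: solder tray: open grey plastic tray fixed to the bench, 140 (x) by 150 (y) mm, walls 4 mm thick, 24 mm high, inner floor 4 mm above the bench; origin under its centre, front (-x) with a white card. A large blue-flanged spool (54 mm wide, 46 high) stands loose in its +y half, the -y half is empty (middle at 0, -36 mm). One tray is left of the vice, one right, either way round.
- adapter_tray: adapter tray: looks the same as the other tray, with the same sizes and axes, but a silvery metal tee adapter (34 x 23 x 14 mm) lies loose in its +y half, about 41 mm from the centre; the -y half is empty (middle at 0, -36 mm).
There are look-alikes about, which are no part of the job. What is shaped like the part that bears spool_center but black is not meant.

How it is judged:
By the outcome, as a careful person would: the job done as asked, in the order asked, and still so for the second after the job is handed in, with the robot touching nothing.
It also fails if it takes over 56 s, if anything falls off the work surface, if the arm or the gripper's body presses on something with over 40 N, if the wrist force passes 120 N, or if a joint passes its speed limit or range.

## Working session

There is one attempt and no reset: what is moved stays moved. The work goes in short steps, Python scripts to look and compute and a tool call to move; the robot and the scene stay as the last step left them, time stands still between calls to the robot, and variables do not carry over. Pictures are saved under pics/ and viewed, and the job is handed in when it is done.

Besides the shell and the picture viewer there is one more tool, called after "Call:" as name(argument=value, ...) on one line, values as JSON. play_rows: Moves the arm, as the interface text tells. Its arguments: {"type":"object","properties":{"increments":{"type":"array"},"newtons":{"type":"number"}},"required":["increments"]}

```bash
mkdir -p pics
python3 - <<'E'
from workcell import env
import cv2
print(env.state())
for n in("side","top"):
    im=env.grab_frame(n); cv2.imwrite(f"pics/{n}0.png",im[:,:,::-1]); print(n,env.calibration(n))
E
```

```text
{'time_s': 0.0, 'qpos': array([-6.95578142e+01,  1.83505113e+01,  8.97064065e+01, -4.99774462e-04,
        7.20446705e+01, -1.14392913e+00]), 'qvel': array([ 0.00089439, -0.04921474, -0.00575056, -0.02039005, -0.03889236,
       -0.10468648]), 'effort': array([-1.67573235e-04, -4.12453651e+01, -2.31974888e+01,  7.27161602e-02,
        4.54621157e-02, -1.93795590e-04]), 'ee_pos': array([ 211.36679723, -534.15177261,  192.73164791]), 'ee_rot': array([-1.79898422e+02, -1.55304350e-03,  2.15862681e+01]), 'force': array([-0.4985268 , -0.01965568,  0.27186259]), 'torque': array([-0.04208136,  0.00163835,  0.00478686]), 'gripper_width': 91.17001421860479}
side {'fx': 511.46131278637745, 'fy': 511.46131278637745, 'cx': 318.4083934982641, 'cy': 198.03138446983937, 'R': array([[-0.93569545, -0.35264417,  0.0107756 ],
       [-0.14337018,  0.35215246, -0.92489656],
       [ 0.32236473, -0.8669664 , -0.38006611]]), 't': array([ 439.30739933,  119.94784823, 1115.57903066])}
top {'fx': 435.82207146530504, 'fy': 435.82207146530504, 'cx': 319.38867090863187, 'cy': 199.70205926230523, 'R': array([[ 0.00588337, -0.99996737,  0.00553489],
       [-0.99794669, -0.00622433, -0.06374684],
       [ 0.06377921, -0.00514848, -0.99795075]]), 't': array([ -13.41887313,  491.55339663, 1435.01794196])}
```

View pics/side0.png

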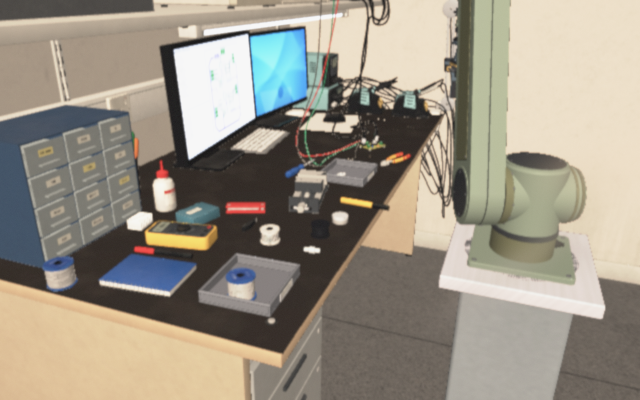

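View pics/top0.png

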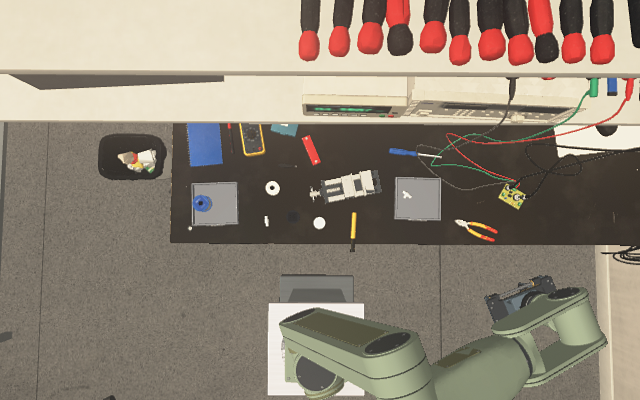

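The top view shows the white spool at (273,188), adapter at (267,221), black reel at (292,216), tin at (319,223), solder tray at (214,203) and adapter tray at (417,198). I'll zoom in next.

```bash
cat > h.py <<'E'
import numpy as np,cv2
def ray(env,n,u,v,z):
    c=env.calibration(n);R=np.array(c['R']);t=np.array(c['t'])
    d=R.T@np.array([(u-c['cx'])/c['fx'],(v-c['cy'])/c['fy'],1]);o=-R.T@t
    return o+d*(z-o[2])/d[2]
def proj(env,n,X):
    c=env.calibration(n);p=np.array(c['R'])@np.array(X,float)+np.array(c['t'])
    return p[0]/p[2]*c['fx']+c['cx'],p[1]/p[2]*c['fy']+c['cy']
E
python3 - <<'E'
import cv2,numpy as np
from workcell import env
from h import *
t=cv2.imread('pics/top0.png');s=cv2.imread('pics/side0.png')
a=cv2.resize(t[170:250,180:340],None,fx=5,fy=5,interpolation=2)
cv2.imwrite('pics/tz.png',a)
cv2.imwrite('pics/sz.png',cv2.resize(s[200:310,190:360],None,fx=4.5,fy=4.5,interpolation=2))
cv2.imwrite('pics/tz2.png',cv2.resize(t[160:240,300:460],None,fx=5,fy=5,interpolation=2))
for nm,n,img,box,th in [('spool','top',t,(258,175,288,202),150),('ad','top',t,(258,210,280,232),110),('tin','top',t,(308,212,332,234),150),
   ('spool','side',s,(255,220,285,248),140),('ad','side',s,(300,242,325,258),120),('tee','top',t,(398,186,418,206),180)]:
    x0,y0,x1,y1=box;m=(img[y0:y1,x0:x1].min(2)>th).astype('uint8')
    cs,_=cv2.findContours(m,cv2.RETR_EXTERNAL,cv2.CHAIN_APPROX_NONE);c=max(cs,key=cv2.contourArea)+[x0,y0]
    M=cv2.moments(c);u,v=M['m10']/M['m00'],M['m01']/M['m00']
    print(nm,n,cv2.boundingRect(c),round(u,1),round(v,1),cv2.minAreaRect(c),[ray(env,n,u,v,z).round(0)[:2] for z in(7,15,31)])
    if nm=='ad':
        q=cv2.boxPoints(cv2.minAreaRect(c)); print([ray(env,n,*p,7).round(1)[:2] for p in q])
# tray floors/outer
for nm,(x0,y0,x1,y1) in dict(L=(180,175,245,232),R=(385,170,448,228)).items():
    p=t[y0:y1,x0:x1].astype(int); m=((p.mean(2)>75)).astype('uint8'); m=cv2.morphologyEx(m,cv2.MORPH_CLOSE,np.ones((3,3),np.uint8))
    cs,_=cv2.findContours(m,cv2.RETR_EXTERNAL,cv2.CHAIN_APPROX_NONE);c=max(cs,key=cv2.contourArea)+[x0,y0]
    r=cv2.minAreaRect(c);print(nm,r,cv2.contourArea(c)); q=cv2.boxPoints(r);print([ray(env,'top',*k,24).round(0)[:2] for k in q],ray(env,'top',*r[0],24))
E
```

```text
spool top (266, 181, 14, 14) 272.2 187.7 ((272.5, 187.5), (13.0, 13.0), 90.0) [array([531., 148.]), array([531., 147.]), array([529., 145.])]
ad top (264, 216, 5, 11) 266.3 220.8 ((266.0, 221.0), (10.0, 4.0), 90.0) [array([421., 166.]), array([420., 165.]), array([420., 163.])]
[array([436.5, 174.1]), array([436.6, 160.8]), array([403.3, 160.3]), array([403.2, 173.6])]
tin top (314, 217, 11, 12) 319.0 222.6 ((319.0, 222.5), (11.0, 10.0), 90.0) [array([416., -10.]), array([416., -10.]), array([415., -10.])]
spool side (260, 224, 20, 21) 269.3 234.2 ((269.43231201171875, 234.12057495117188), (20.401269912719727, 18.330467224121094), 85.60128784179688) [array([540., 133.]), array([533., 147.]), array([518., 176.])]
ad side (303, 246, 17, 8) 311.2 249.4 ((311.0, 249.5), (7.0, 16.0), 90.0) [array([424., 166.]), array([418., 180.]), array([407., 208.])]
[array([446.2, 157.7]), array([413.7, 144.7]), array([402.4, 174.6]), array([434.1, 187.3])]
tee top (403, 191, 9, 7) 406.0 194.4 ((407.0, 194.0), (6.0, 8.0), 90.0) [array([ 512., -301.]), array([ 511., -299.]), array([ 510., -296.])]
L ((212.3923797607422, 205.98599243164062), (48.39771270751953, 52.32377624511719), 87.95458984375) 1980.0
[array([545., 434.]), array([552., 261.]), array([392., 252.]), array([385., 424.])] [468.100338   342.79878841  24.        ]
R ((419.8908386230469, 195.0279083251953), (52.22408676147461, 51.654109954833984), 4.085616588592529) 1959.5
[array([ 429., -251.]), array([ 600., -264.]), array([ 589., -437.]), array([ 418., -423.])] [ 508.70713477 -343.59143845   24.        ]
```

View pics/tz.png

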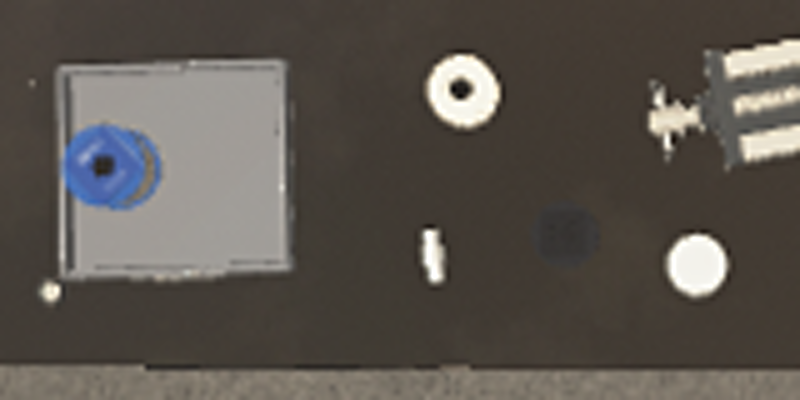

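View pics/sz.png

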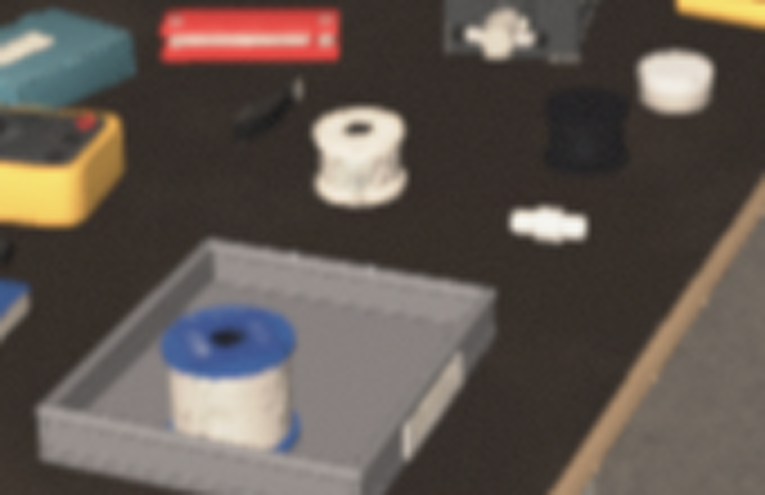

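View pics/tz2.png

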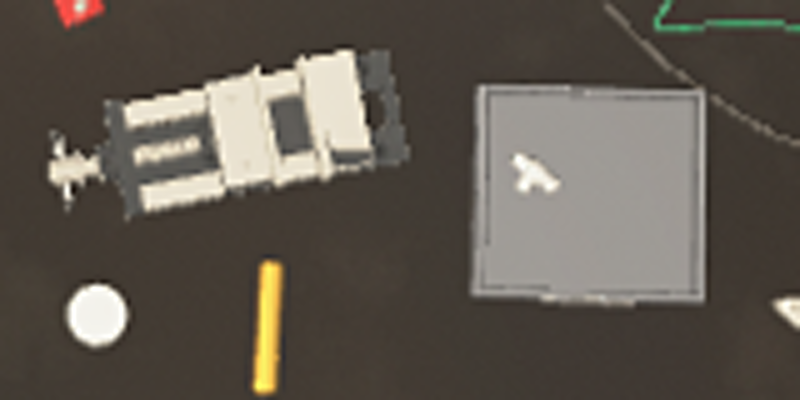

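Run:
```python
from workcell import env
from h import *
zt=lambda p,o:((p[0]+.5)/5-.5+o[0],(p[1]+.5)/5-.5+o[1])
def tray(cs,o):
    P=np.array([ray(env,'top',*zt(p,o),24)[:2] for p in cs]); print(P.round(0).tolist())
    c=P.mean(0); ex=(P[0]+P[1]-P[2]-P[3]);ey=(P[0]+P[3]-P[1]-P[2])
    y1=np.degrees(np.arctan2(ex[1],ex[0]));y2=np.degrees(np.arctan2(-ey[0],ey[1]));y=np.radians((y1+y2)/2)
    print('c',c.round(1),'yaw',y1.round(1),y2.round(1),'size',np.linalg.norm(ex)/2,np.linalg.norm(ey)/2,'target',(c+36*np.array([np.sin(y),-np.cos(y)])).round(1))
    for k in (c,): print('side px of centre',proj(env,'side',[*k,4]))
tray([(57,65),(287,60),(292,268),(62,275)],(180,170))
tray([(475,87),(705,92),(705,300),(472,296)],(300,160))
print('spool',ray(env,'top',*zt((464,91),(180,170)),31))
a=ray(env,'top',*zt((430,229),(180,170)),7);b=ray(env,'top',*zt((437,283),(180,170)),7);print('ad',a,b)
sz=lambda p:((p[0]+.5)/4.5-.5+190,(p[1]+.5)/4.5-.5+200)
a=ray(env,'side',*sz((512,221)),7);b=ray(env,'side',*sz((586,229)),7);print('ad side',a,b,np.degrees(np.arctan2(a[1]-b[1],a[0]-b[0])))
print('spool side top',ray(env,'side',*sz((360,131)),31),'clip',ray(env,'side',*sz((240,130)),5),ray(env,'side',*sz((297,90)),5))
print('black',ray(env,'top',*zt((567,236),(180,170)),31),'blue top',ray(env,'top',*zt((104,166),(180,170)),50))
print('blue side',ray(env,'side',*sz((228,340)),50))
```

```text
[[545.0, 415.0], [550.0, 263.0], [412.0, 257.0], [406.0, 409.0]]
c [478.2 336. ] yaw 2.6 1.9 size 138.41466946923916 151.7637455190716 target [479.6 300.1]
side px of centre (np.float64(252.11039418189884), np.float64(284.9536336590244))
[[568.0, -260.0], [566.0, -413.0], [428.0, -411.0], [429.0, -257.0]]
c [ 497.8 -335.4] yaw -0.9 -0.8 size 138.55819621718214 153.63885004973832 target [ 497.3 -371.4]
side px of centre (np.float64(348.4095108919637), np.float64(174.10004911541563))
spool [529.0078566  144.80978727  31.        ]
ad [438.54432819 168.79641078   7.        ] [402.58113513 163.63777812   7.        ]
ad side [440.63302933 169.1008033    7.        ] [404.69436467 163.45909703   7.        ] 8.921568803468604
spool side top [529.45895215 151.19409462  31.        ] clip [612.02260917 125.11002344   5.        ] [607.3074691   69.44441813   5.        ]
black [433.84078769  75.97533482  31.        ] blue top [476.95911534 375.62084524  50.        ]
blue side [477.40886325 379.64539057  50.        ]
```

Call:
play_rows(increments=[[16, 34, 0, 10, 0.23], [16, 34, 0, 10, 0.23], [16, 34, 0, 10, 0.23], [16, 34, 0, 10, 0.23], [16, 34, 0, 10, 0.23], [16, 34, 0, 10, 0.23], [16, 34, 0, 10, 0.23], [16, 34, 0, 0, 0.23], [16, 34, 0, 0, 0.23], [16, 34, 0, 0, 0.23], [16, 34, 0, 0, 0.23], [16, 34, 0, 0, 0.23], [16, 34, 0, 0, 0.23], [16, 34, 0, 0, 0.23], [16, 34, 0, 0, 0.23], [16, 34, 0, 0, 0.23], [16, 34, 0, 0, 0.23], [16, 34, 0, 0, 0.23], [16, 34, 0, 0, 0.23], [14, 36, 0, 0, 0.23]], newtons=25)

```text
time_s: 2.6
ee_pos: [529.8, 148.4, 193.1]
ee_rot: [-180.0, 0.0, 91.6]
force: [0.5, -0.7, 0.9]
gripper_width: 70.4
```

Call:
play_rows(increments=[[0, 0, -40, 0, 0.23], [0, 0, -40, 0, 0.23], [0, 0, -40, 0, 0.23], [0, 0, -15, 0, 0.23], [0, 0, 0, 0, 0.23]])

```text
time_s: 3.22
ee_pos: [529.2, 147.2, 58.1]
ee_rot: [-179.9, 0.0, 91.6]
force: [-0.4, -0.5, -0.3]
gripper_width: 70.2
```

Run:
```python
from workcell import env
import cv2
s=env.grab_frame('side')[:,:,::-1]
cv2.imwrite('pics/s1.png',cv2.resize(s[130:300,190:400],None,fx=3.5,fy=3.5,interpolation=2)); print(env.state()['ee_pos'])
```

```text
[530.27413201 147.45990204  59.25960416]
```

View pics/s1.png

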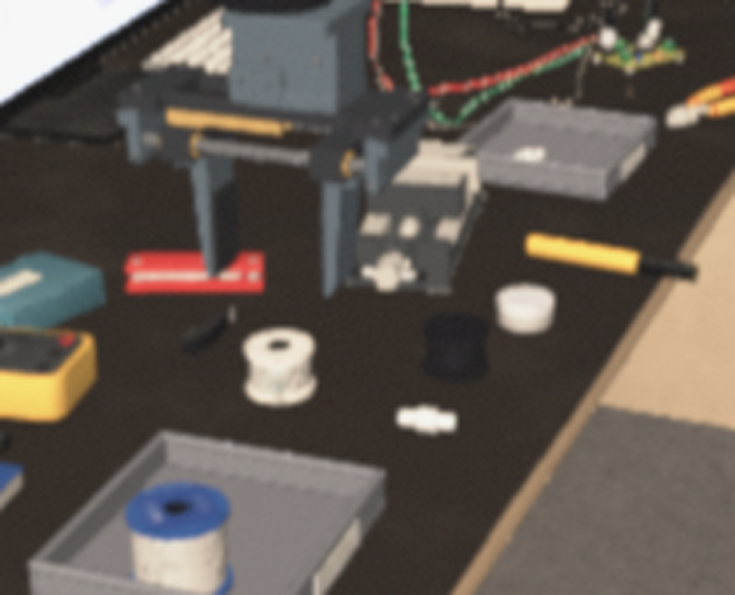

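Run:
```python
from workcell import env
from h import *
for X in [(529.5,147.5,45),(529.5+35,147.5,45),(529.5-35,147.5,45),(529.5,147.5,31),(529.5-35,147.5-16,45),(529.5-35,147.5+16,45)]:
    u,v=proj(env,'side',X); print(X,(u-190)*3.5,(v-130)*3.5)
```

```text
(529.5, 147.5, 45) 280.5435414493189 323.36642885410845
(564.5, 147.5, 45) 231.3322951293458 314.7382176519235
(494.5, 147.5, 45) 330.73750473218274 332.1669398889914
(529.5, 147.5, 31) 281.0917438597872 343.18634728094764
(494.5, 131.5, 45) 341.0067745636459 322.20872040030815
(494.5, 163.5, 45) 320.21297973825784 342.3726830064358
```

Run:
```python
from workcell import env
import cv2
s=env.grab_frame('side')[:,:,::-1];t=env.grab_frame('top')[:,:,::-1]
g=lambda a:(255*(a/255.)**.45).astype('uint8')
cv2.imwrite('pics/s2.png',cv2.resize(g(s[150:250,220:320]),None,fx=6,fy=6,interpolation=2))
cv2.imwrite('pics/t2.png',cv2.resize(g(t[120:260,180:380]),None,fx=4,fy=4,interpolation=2))
```

```text
(no output)
```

View pics/s2.png

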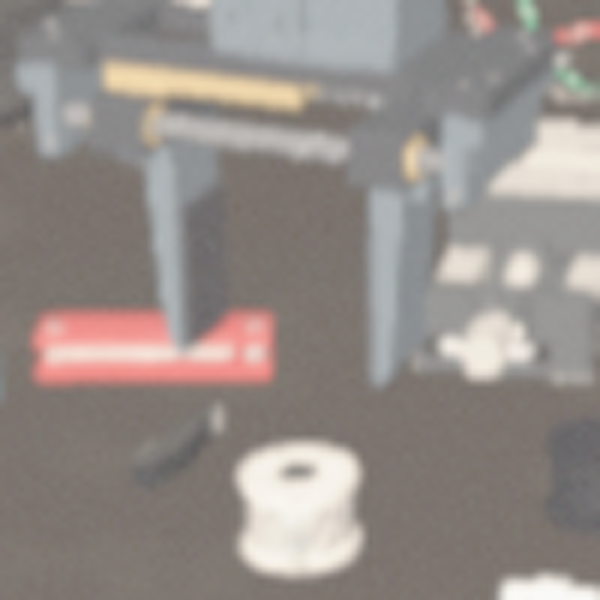

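View pics/t2.png

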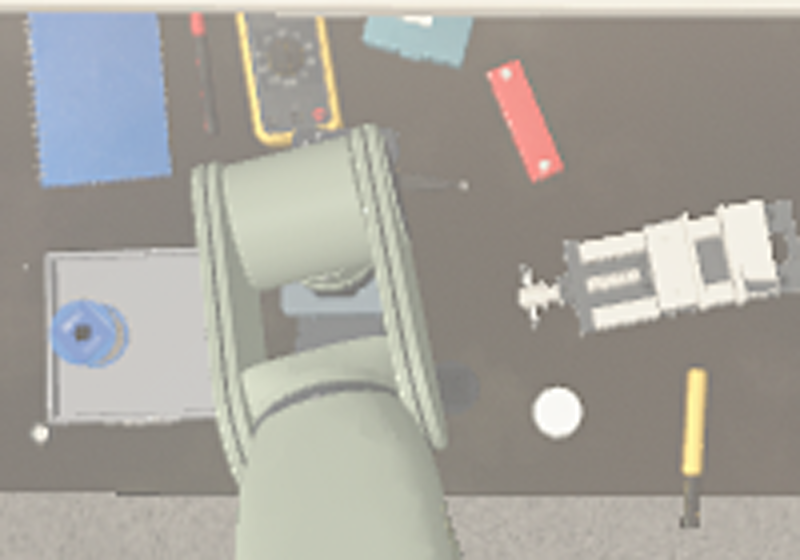

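Run:
```python
from workcell import env
from h import *
for z in (45,55,65,75):
    print(z,[ray(env,'side',(a+.5)/6-.5+220,(b+.5)/6-.5+150,z).round(0) for a,b in((183,345),(215,330),(378,385),(400,360))])
print(env.state()['ee_pos'],env.state()['qpos'])
```

```text
45 [array([611.,  88.,  45.]), array([606.,  69.,  45.]), array([523.,  94.,  45.]), array([525.,  69.,  45.])]
55 [array([600., 108.,  55.]), array([595.,  90.,  55.]), array([514., 114.,  55.]), array([516.,  90.,  55.])]
65 [array([589., 129.,  65.]), array([584., 111.,  65.]), array([505., 135.,  65.]), array([506., 111.,  65.])]
75 [array([578., 149.,  75.]), array([573., 132.,  75.]), array([495., 155.,  75.]), array([497., 131.,  75.])]
[530.89636927 147.62536539  60.15754634] [1.43424406e+01 2.29020123e+01 1.03765231e+02 2.48253787e-03
 5.31425607e+01 1.27608192e+01]
```

Call:
play_rows(increments=[[0, 0, -20, 0, 0.23], [0, 0, -16, 0, 0.23], [0, 0, 0, 0, 0.23]])

```text
time_s: 3.75
ee_pos: [529.0, 147.1, 22.0]
ee_rot: [-179.9, 0.0, 91.6]
force: [-0.3, -0.2, -0.4]
gripper_width: 70.4
```

Run:
```python
from workcell import env
import cv2
s=env.grab_frame('side')[:,:,::-1]
g=lambda a:(255*(a/255.)**.45).astype('uint8')
cv2.imwrite('pics/s3.png',cv2.resize(g(s[150:250,220:320]),None,fx=6,fy=6,interpolation=2))
```

```text
(no output)
```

View pics/s3.png

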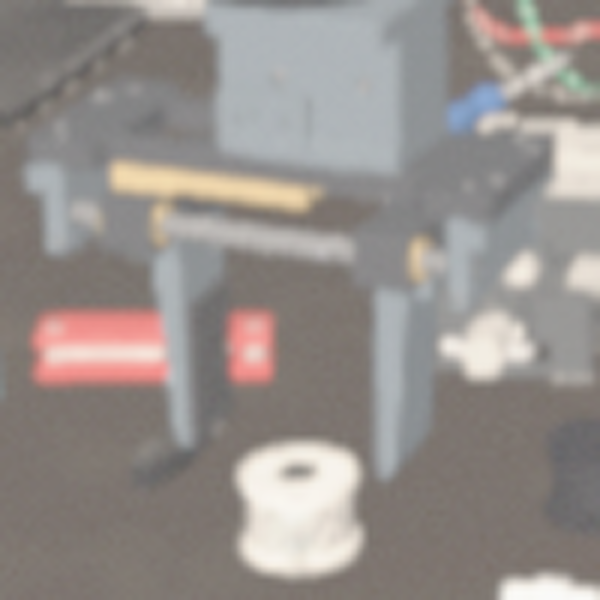

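Run:
```python
from workcell import env
from h import *
U=lambda p:((p[0]+.5)/6-.5+220,(p[1]+.5)/6-.5+150)
for z in (10,20,30,40,50):
    print(z,[ray(env,'side',*U(p),z).round(0)[:2].tolist() for p in((190,447),(380,482),(432,440),(205,435))])
for X in [(494,163,8),(564,163,8),(494,131,8),(481,163,8)]:
    u,v=proj(env,'side',X); print(X,(u-220)*6,(v-150)*6)
s=env.state();print(s['ee_pos'],s['force'])
```

```text
10 [[600.0, 106.0], [518.0, 106.0], [514.0, 64.0], [600.0, 93.0]]
20 [[590.0, 124.0], [509.0, 125.0], [506.0, 83.0], [590.0, 112.0]]
30 [[580.0, 143.0], [500.0, 144.0], [497.0, 103.0], [579.0, 131.0]]
40 [[570.0, 162.0], [492.0, 163.0], [488.0, 122.0], [569.0, 150.0]]
50 [[559.0, 180.0], [483.0, 181.0], [480.0, 142.0], [559.0, 169.0]]
(494, 163, 8) 372.4117633358269 557.2713040273876
(564, 163, 8) 202.35638227097297 525.2949697248581
(494, 131, 8) 407.53384360935706 520.9682381918228
(481, 163, 8) 404.7437421033785 563.3508420888103
[529.62414284 147.31348579  22.63546246] [-0.06647412  0.23222191 -0.02804186]
```

The fingertips triangulate to z≈42, although the reported TCP is z≈22 and the spec would put them at about 8. I'll go down in small steps, watching the force and the picture.

Call:
play_rows(increments=[[0, 0, -3, 0, 0.23], [0, 0, -3, 0, 0.23], [0, 0, 0, 0, 0.23]])

```text
time_s: 4.18
ee_pos: [529.5, 147.3, 16.5]
ee_rot: [-180.0, 0.0, 91.6]
force: [-0.9, -0.1, 0.0]
gripper_width: 70.2
```

Run:
```python
from workcell import env
import cv2
s=env.grab_frame('side')[:,:,::-1]
g=lambda a:(255*(a/255.)**.45).astype('uint8')
cv2.imwrite('pics/s4.png',cv2.resize(g(s[150:250,220:320]),None,fx=6,fy=6,interpolation=2));st=env.state();print(st['ee_pos'],st['force'])
```

```text
[529.58919917 147.33547413  16.62809267] [0.05576627 0.06010395 0.39376704]
```

View pics/s4.png

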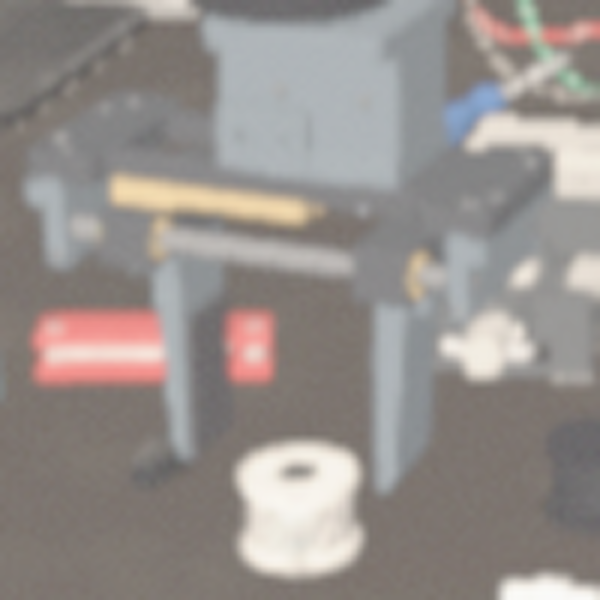

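Call:
play_rows(increments=[[0, 0, -4, 0, 0.23], [0, 0, -4, 0, 0.23], [0, 0, 0, 0, 0.23]])

```text
time_s: 4.6
ee_pos: [529.2, 147.2, 8.1]
ee_rot: [-179.9, 0.0, 91.6]
force: [-0.4, -0.1, -0.4]
gripper_width: 70.4
```

Call:
play_rows(increments=[[0, 0, -4, 0, 0.23], [0, 0, -4, 0, 0.23], [0, 0, -3, 0, 0.23], [0, 0, 0, 0, 0.23]])

```text
time_s: 5.1
ee_pos: [529.4, 147.3, -2.7]
ee_rot: [-180.0, 0.0, 91.6]
force: [1.1, -1.0, -0.6]
gripper_width: 70.2
```

Run:
```python
from workcell import env
import cv2
from h import *
s=env.grab_frame('side')[:,:,::-1]
g=lambda a:(255*(a/255.)**.45).astype('uint8')
cv2.imwrite('pics/s5.png',cv2.resize(g(s[150:250,220:320]),None,fx=6,fy=6,interpolation=2));st=env.state();print(st['ee_pos'],st['force'])
for z in (2,5,10,15,20):
  print(z,[[round(k) for k in ((proj(env,'side',X)[0]-220)*6,(proj(env,'side',X)[1]-150)*6)] for X in ((494.5,163,z),(565,163,z),(481,131,z))])
```

```text
[529.51035355 147.31084573  -2.55998813] [ 0.05955142  0.20523573 -0.54544148]
2 [[371, 572], [201, 539], [439, 541]]
5 [[371, 564], [200, 532], [439, 534]]
10 [[371, 552], [200, 520], [439, 522]]
15 [[371, 540], [199, 508], [439, 510]]
20 [[371, 528], [199, 496], [439, 498]]
```

View pics/s5.png

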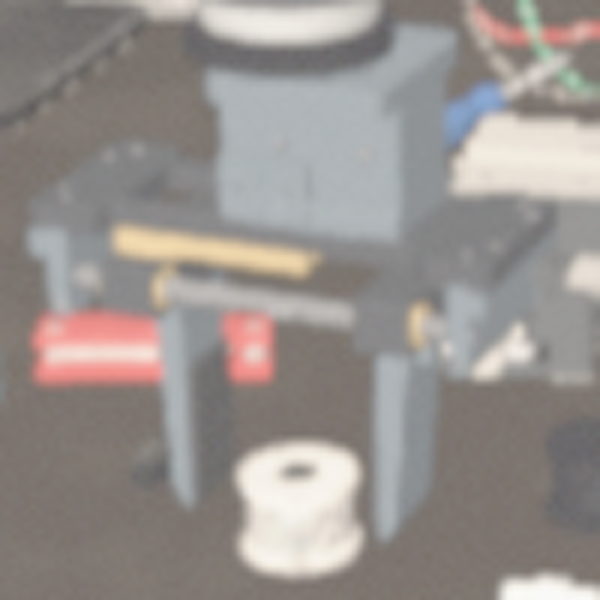

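Call:
play_rows(increments=[[0, 0, -4, 0, 0.23], [0, 0, -4, 0, 0.23], [0, 0, -3, 0, 0.23], [0, 0, 0, 0, 0.23]])

```text
time_s: 5.65
ee_pos: [529.3, 147.3, -13.8]
ee_rot: [-180.0, 0.0, 91.6]
force: [0.3, 0.3, 0.2]
gripper_width: 70.3
```

Run:
```python
from workcell import env
import cv2
s=env.grab_frame('side')[:,:,::-1]
g=lambda a:(255*(a/255.)**.45).astype('uint8')
cv2.imwrite('pics/s6.png',cv2.resize(g(s[150:250,220:320]),None,fx=6,fy=6,interpolation=2));st=env.state();print(st['ee_pos'],st['force'])
```

```text
[529.48327647 147.29650882 -13.57664242] [-0.00511445 -0.12502227  0.32017732]
```

View pics/s6.png

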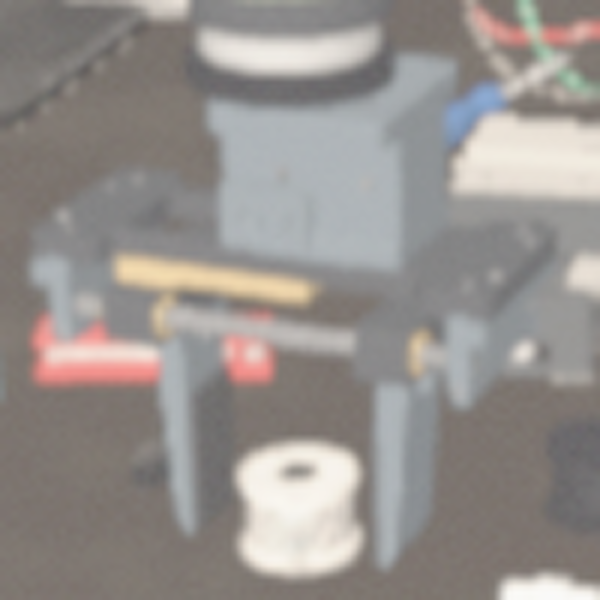

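Call:
play_rows(increments=[[0, 0, 0, 0, 0.6], [0, 0, 0, 0, 0.6], [0, 0, 0, 0, 0.6], [0, 0, 0, 0, 0.6], [0, 0, 0, 0, 0.6]], newtons=20)

```text
time_s: 6.32
ee_pos: [529.8, 147.4, -13.3]
ee_rot: [180.0, -0.0, 91.6]
force: [-0.0, -0.7, -0.1]
gripper_width: 43.7
```

Call:
play_rows(increments=[[0, 0, 10, 0, 0.6], [0, 0, 20, 0, 0.6], [0, 0, 25, 0, 0.6], [0, 0, 25, 0, 0.6], [-10, 30, 0, 0, 0.6], [-10, 30, 0, 0, 0.6], [-10, 30, 0, 0, 0.6], [-10, 30, 0, 0, 0.6], [-10, 33, 0, 0, 0.6], [0, 0, 0, 0, 0.6]])

```text
time_s: 7.58
ee_pos: [478.9, 302.1, 67.0]
ee_rot: [180.0, -0.0, 91.8]
force: [-0.1, -0.3, -0.7]
gripper_width: 43.5
```

```bash
cat > shot.py <<'E'
import sys,cv2
from workcell import env
n,out,x0,y0,x1,y1,f=sys.argv[1],sys.argv[2],*map(int,sys.argv[3:8])
s=env.grab_frame(n)[y0:y1,x0:x1,::-1]
s=(255*(s/255.)**.55).astype('uint8')
cv2.imwrite('pics/'+out,cv2.resize(s,None,fx=f,fy=f,interpolation=2));st=env.state();print(st['time_s'],st['ee_pos'],st['force'],st['gripper_width'])
E
python3 shot.py side s7.png 170 130 330 330 3
```

```text
7.625 [479.1237386  300.87371584  66.85086833] [-0.47735145 -0.56541698 -0.87175032] 43.472125020684764
```

View pics/s7.png

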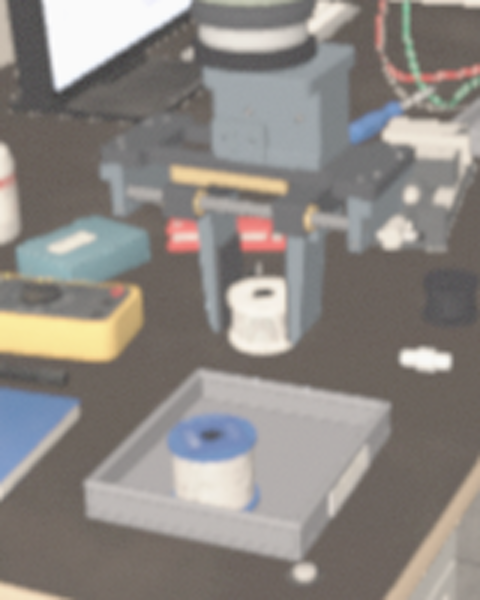

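Call:
play_rows(increments=[[0, 0, -25, 0, 0.6], [0, 0, -25, 0, 0.6], [0, 0, -15, 0, 0.6], [0, 0, -5, 0, 0.6], [0, 0, -3, 0, 0.6], [0, 0, -2, 0, 0.6], [0, 0, 0, 0, 0.6]])

```text
time_s: 8.5
ee_pos: [479.8, 300.5, -8.0]
ee_rot: [180.0, -0.0, 91.6]
force: [-0.4, 0.3, -2.0]
gripper_width: 43.4
```

```bash
python3 shot.py side s8.png 170 130 330 330 3
```

```text
8.55 [479.81152425 300.5115647   -8.02109215] [-0.1538252  -0.35000829 -1.23903888] 43.417618956622924
```

View pics/s8.png

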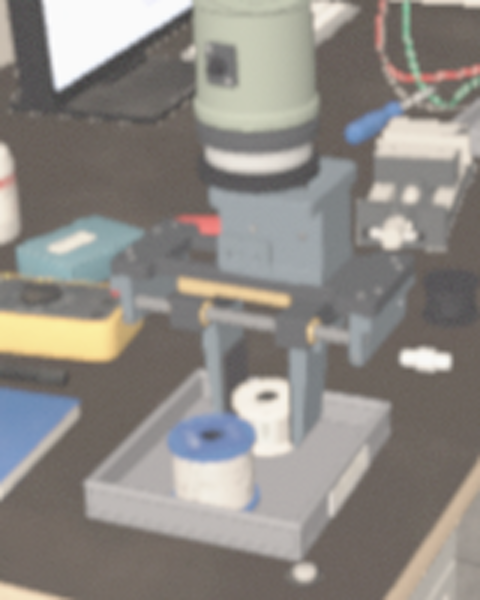

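Call:
play_rows(increments=[[0, 0, -1, 0, 0.6], [0, 0, 0, 0, 0.4], [0, 0, 0, 0, 0.3], [0, 0, 0, 0, 0.25], [0, 0, 0, 0, 0.25], [0, 0, 0, 0, 0.25], [0, 0, 15, 0, 0.25], [0, 0, 30, 0, 0.25], [0, 0, 40, 0, 0.25], [0, 0, 20, 0, 0.25], [0, 0, 0, 0, 0.25]])

```text
time_s: 9.93
ee_pos: [480.9, 301.1, 98.1]
ee_rot: [179.7, -0.1, 91.6]
force: [-0.7, -0.1, -0.5]
gripper_width: 68.1
```

```bash
python3 shot.py side s9.png 170 130 330 330 3
```

```text
9.975 [479.86670003 300.47100988  96.56373047] [ 0.43377418  0.35300018 -0.0426686 ] 68.33558284662098
```

View pics/s9.png

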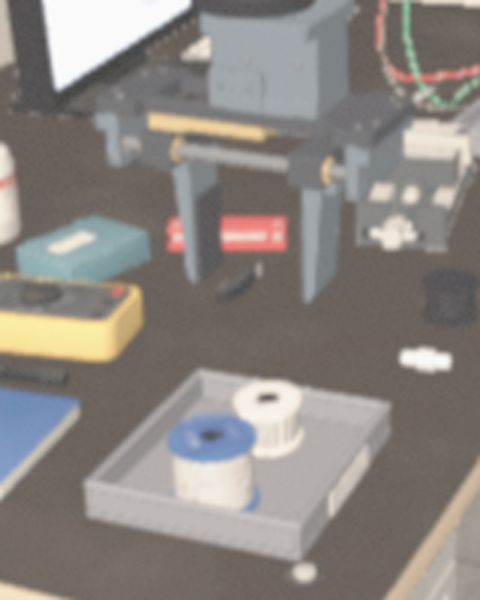

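Call:
play_rows(increments=[[-7, -16, 0, -10.4, 0.5], [-7, -17, 0, -10.4, 0.5], [-7, -17, 0, -10.4, 0.5], [-7, -17, 0, -10.4, 0.5], [-7, -17, 0, -10.4, 0.5], [-7, -17, 0, -10.4, 0.5], [-8, -17, 0, -10.4, 0.5], [-8, -16, 0, -10.4, 0.5], [0, 0, 0, 0, 0.5], [0, 0, -30, 0, 0.5], [0, 0, -30, 0, 0.5], [0, 0, -20, 0, 0.5], [0, 0, 0, 0, 0.5]])

```text
time_s: 11.6
ee_pos: [420.4, 166.3, 14.0]
ee_rot: [180.0, 0.2, 8.5]
force: [-0.4, 0.2, -0.1]
gripper_width: 45.9
```

```bash
python3 shot.py side s10.png 230 170 370 290 5
```

```text
11.65 [421.40499677 166.6299596   15.00725393] [-0.14903665 -0.62856597  0.39334113] 45.62275225380341
```

View pics/s10.png

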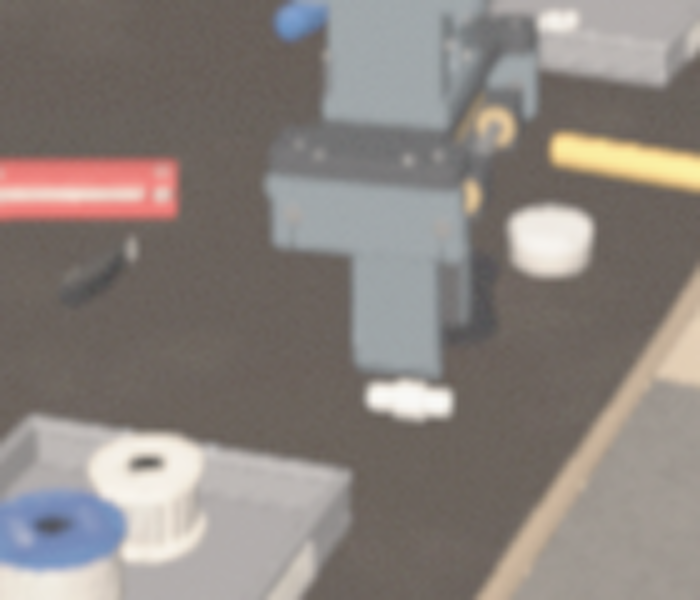

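Run:
```python
from workcell import env
from h import *
a=np.radians(8.5);ex=np.array([np.cos(a),np.sin(a)]);ey=np.array([-ex[1],ex[0]])
for z in (28,32,36):
  for b in (23,36):
    print(z,b,[[round((proj(env,'side',[*X,z])[0]-230)*5),round((proj(env,'side',[*X,z])[1]-170)*5)] for X in [np.array([421.4,166.6])+ey*b+ex*k for k in(16,-16)]])
print((np.array(proj(env,'side',[421.5,166.5,7]))-[230,170])*5)
```

```text
28 23 [[362, 376], [436, 384]]
28 36 [[354, 390], [429, 398]]
32 23 [[362, 367], [436, 375]]
32 36 [[354, 381], [429, 390]]
36 23 [[362, 359], [436, 367]]
36 36 [[354, 373], [429, 381]]
[410.2551056 398.7399712]
```

Call:
play_rows(increments=[[0, 0, -12, 0, 0.5], [0, 0, -10, 0, 0.5], [0, 0, -5, 0, 0.5], [0, 0, -2, 0, 0.5], [0, 0, 0, 0, 0.5]])

```text
time_s: 12.28
ee_pos: [421.6, 166.3, -13.4]
ee_rot: [180.0, -0.0, 8.4]
force: [-0.4, -1.2, -0.8]
gripper_width: 45.8
```

```bash
python3 shot.py side s11.png 230 170 370 290 5
```

```text
12.325 [421.71679387 166.36313716 -13.30336426] [-0.2527631  -0.33169061 -0.67283598] 45.25844456687963
```

View pics/s11.png

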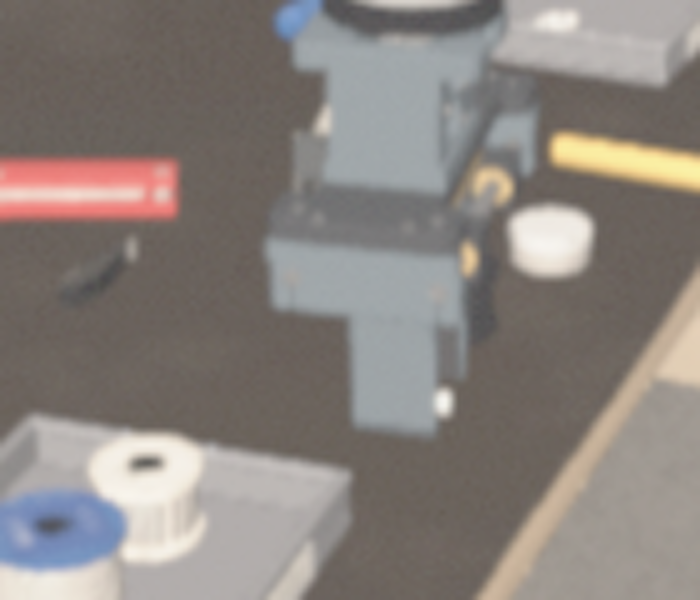

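Call:
play_rows(increments=[[0, 0, -1, 0, 0.7], [0, 0, 0, 0, 0.9], [0, 0, 0, 0, 0.95], [0, 0, 0, 0, 0.95], [0, 0, 0, 0, 0.95], [0, 0, 0, 0, 0.95]], newtons=15)

```text
time_s: 13.08
ee_pos: [421.6, 166.3, -14.4]
ee_rot: [180.0, -0.0, 8.4]
force: [-0.1, -0.3, 1.0]
gripper_width: 14.4
```

Call:
play_rows(increments=[[0, 0, 15, 0, 0.95], [0, 0, 35, 0, 0.95], [0, 0, 40, 0, 0.95], [0, 0, 40, 0, 0.95], [0, 0, 35, 0, 0.95], [0, 0, 0, 0, 0.95]])

```text
time_s: 13.82
ee_pos: [423.3, 166.9, 153.0]
ee_rot: [-179.9, -0.4, 8.4]
force: [0.3, 0.0, -0.9]
gripper_width: 14.2
```

```bash
python3 shot.py side s12.png 170 90 410 270 3
```

```text
13.875 [421.90293283 166.43887662 151.151515  ] [ 0.26411562 -0.27760268 -0.04220537] 14.537865554316062
```

View pics/s12.png

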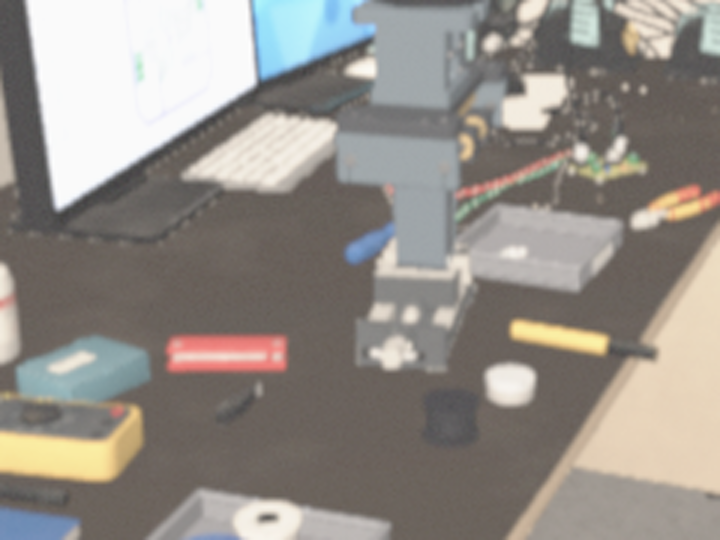

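Call:
play_rows(increments=[[5, -34, 0, -3, 0.95], [5, -34, 0, -3, 0.95], [5, -34, 0, -3.3, 0.95], [5, -34, 0, 0, 0.95], [5, -34, 0, 0, 0.95], [5, -34, 0, 0, 0.95], [5, -34, 0, 0, 0.95], [5, -34, 0, 0, 0.95], [5, -34, 0, 0, 0.95], [5, -34, 0, 0, 0.95], [5, -34, 0, 0, 0.95], [5, -34, 0, 0, 0.95], [5, -34, 0, 0, 0.95], [5, -34, 0, 0, 0.95], [5, -34, 0, 0, 0.95], [1, -28, 0, 0, 0.95], [0, 0, 0, 0, 0.95], [0, 0, -40, 0, 0.95], [0, 0, -30, 0, 0.95], [0, 0, 0, 0, 0.95]])

```text
time_s: 16.38
ee_pos: [495.3, -368.9, 77.1]
ee_rot: [-179.7, 0.4, -0.9]
force: [-0.0, -0.7, -0.1]
gripper_width: 14.1
```

```bash
python3 shot.py side s13.png 280 70 440 220 4;python3 shot.py top t13.png 360 140 480 230 6
```

```text
16.425 [ 496.7344312  -370.15799983   79.23154369] [ 0.25693621 -0.5247721   0.10028239] 14.342007857857265
16.475 [ 497.73033601 -371.05018449   80.70272587] [ 0.35361026 -0.0599545   0.44903935] 14.621370012138291
```

View pics/s13.png

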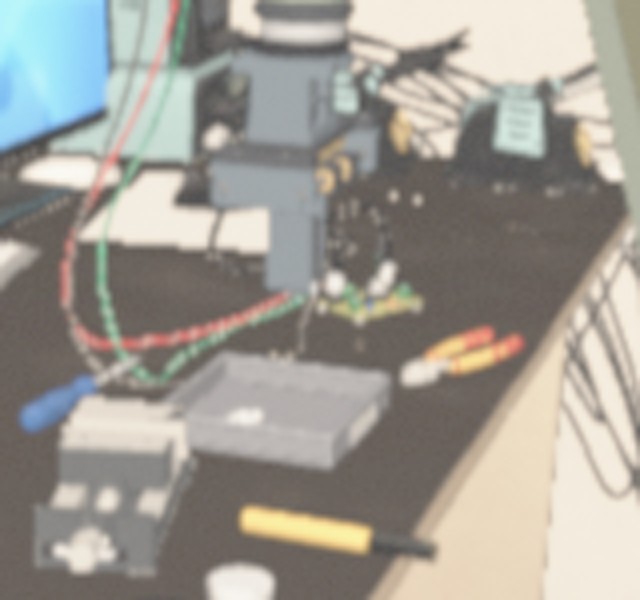

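View pics/t13.png

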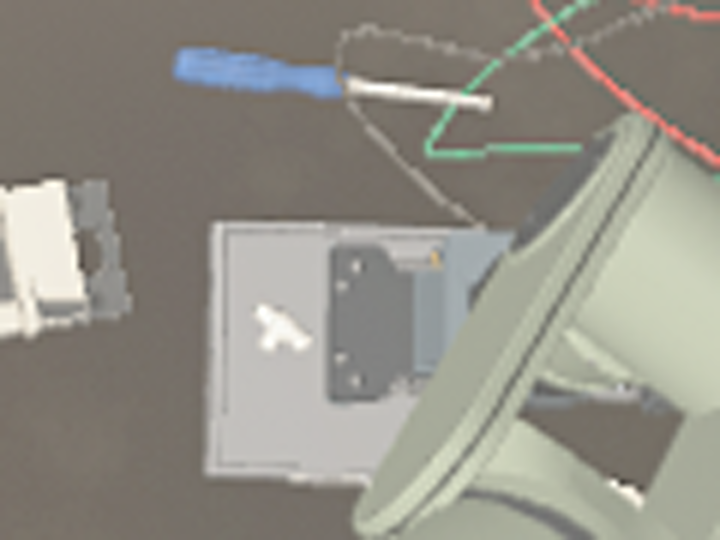

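Call:
play_rows(increments=[[0, 0, -25, 0, 0.95], [0, 0, -25, 0, 0.95], [0, 0, -20, 0, 0.95], [0, 0, -10, 0, 0.95], [0, 0, -5, 0, 0.95], [0, 0, -4, 0, 0.95], [0, 0, 0, 0, 0.95], [0, 0, 0, 0, 0.95]])

```text
time_s: 17.48
ee_pos: [497.8, -371.9, -7.9]
ee_rot: [180.0, -0.0, -0.9]
force: [0.1, 0.5, 0.3]
gripper_width: 14.3
```

```bash
python3 shot.py side s14.png 300 110 420 210 6
```

```text
17.525 [ 497.81953156 -371.86532702   -7.98668512] [ 0.80487056 -1.09143854 -0.0057094 ] 14.372943999024411
```

View pics/s14.png

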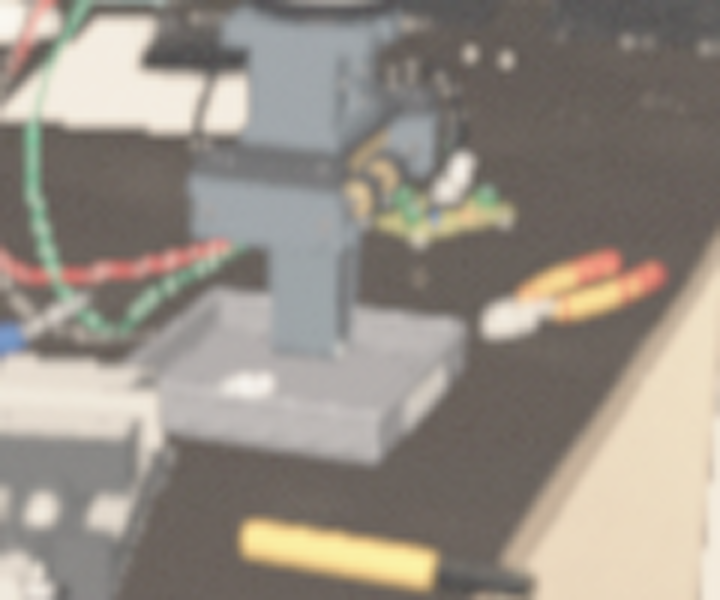

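Call:
play_rows(increments=[[0, 0, -2, 0, 0.95], [0, 0, 0, 0, 0.95], [0, 0, 0, 0, 0.8], [0, 0, 0, 0, 0.68], [0, 0, 0, 0, 0.68], [0, 0, 0, 0, 0.68], [0, 0, 0, 0, 0.68]])

```text
time_s: 18.4
ee_pos: [497.6, -371.7, -10.5]
ee_rot: [180.0, 0.0, -0.9]
force: [0.2, -0.1, -0.0]
gripper_width: 29.1
```

Call:
play_rows(increments=[[0, 0, 15, 0, 0.68], [0, 0, 30, 0, 0.68], [0, 0, 40, 0, 0.68], [0, 0, 40, 0, 0.68], [0, 0, 40, 0, 0.68], [-30, -20, 30, 0, 0.68], [-40, -30, 0, 0, 0.68], [-40, -30, 0, 0, 0.68], [-40, -30, 0, 0, 0.68], [-40, -30, 0, 0, 0.68], [-30, 0, 0, 0, 0.68], [0, 0, 0, 0, 0.68], [0, 0, 0, 0, 0.68]])

```text
time_s: 20.02
ee_pos: [278.3, -511.8, 185.4]
ee_rot: [179.9, -0.1, -0.9]
force: [-0.5, -0.4, -0.8]
gripper_width: 29.2
```

```bash
python3 shot.py side s15.png 190 130 430 310 3; python3 shot.py top t15.png 180 140 460 250 2; python3 shot.py top t16.png 370 150 470 235 7
```

```text
20.075 [ 278.59574862 -511.61239281  185.17028678] [ 0.41771279  0.59935047 -0.53196191] 29.210496496347012
20.125 [ 278.71690711 -511.52268693  184.98064155] [-0.11411844  0.47222944 -0.89006695] 29.117242014512634
20.175 [ 278.68364978 -511.44470393  184.79671447] [ 1.04038381 -0.3029869  -0.31034706] 29.00072014465594
```

View pics/s15.png

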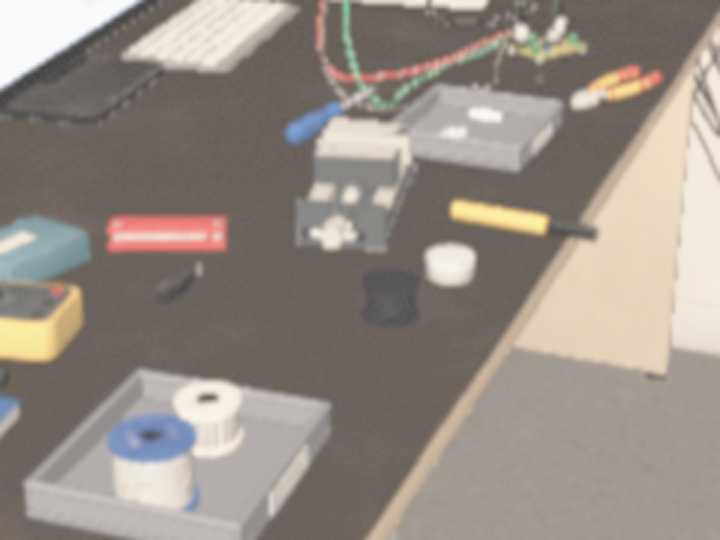

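View pics/t15.png

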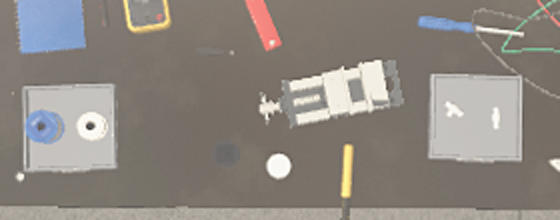

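View pics/t16.png

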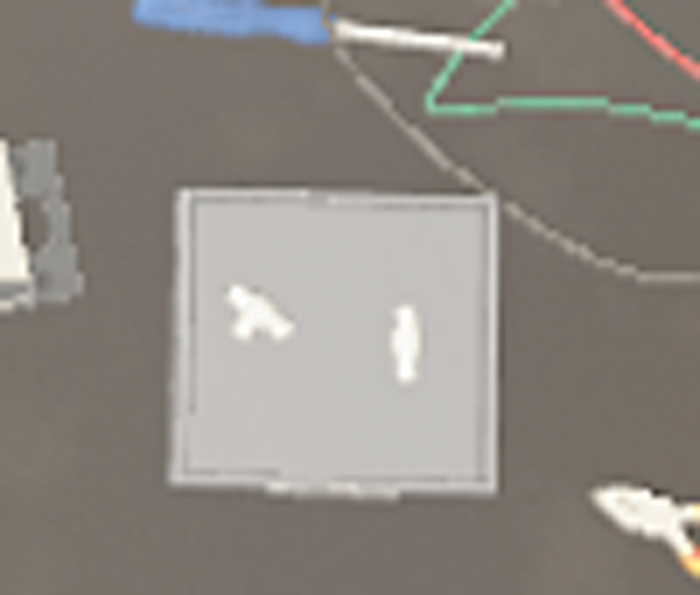

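Both parts are in the -y halves of the right trays. The spool stands upright and the adapter lies flat on the floor. The arm is clear, so I'm handing in.

```bash
python3 -c "
from workcell import env
print(env.job_done())"
```

```text
the job is handed in; nothing more can be done
None
```

Both parts are sorted and released, and I handed the job in at about 20 s of the 56 s limit. The spool was moved first, then the adapter.

- **Solder spool:** it stands upright in the empty half of the left tray, beside the large blue spool. The jaws closed to about 43.7 mm on the 44 mm rim.
- **Bayonet adapter:** it lies flat in the empty half of the right tray, beside the tee adapter. The jaws closed to about 14.4 mm across the 14 mm barrel.
- **Last checks:** the final top and side pictures show both parts in place, with the black reel, tin and crocodile clip left alone. The arm was clear of everything, and every force reading I took was within about 2 N.
- **One disagreement:** the fingertips appeared in the side picture about 32–34 mm higher than the reported TCP and the stated 14 mm tip offset imply. I set the grasp and release heights from the pictures, going down to the first grasp in small steps with force checks. That meant reported TCP heights below zero, about -14 mm at the grasps. I did not find the cause.

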